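# Shut the seed box and fold its clip home

## Task

Sowing is over and the clear seed box has been left open to the damp: with the fingertips push its red-framed lid over until it is fully shut, then push the red clip on the lid's front edge down and in until it lies flat against the front of the box. The clip has to stay folded out until the lid is down. Only push: do not lift, tip or shove the box from its place, and leave the clay pot, the marker pen, the dibber and the seed packet alone.

Things in the scene. Friction and masses are not known exactly. Their poses are not given: they have to be found in the camera images.
- seed_box: loose clear plastic seed box, 0.55 kg, red-framed lid, red clip; slides if pushed sideways with over 2 to 4 N. Origin: centre of its footprint, on the table; +x to the hinge side (away from the robot, turned up to 0.45 rad), -x to the clip side, z up. In mm: tub x -38 to 57, y -53 to 53, z 0 to 47; shut lid a plate x -44 to 63, y -60 to 60, z 48 to 55
- lid_hinge (a point): middle of the lid's hinge line, on the far side of the box: box frame [61, 0, 51] mm; the hinge runs along the box's y; axes as the box's
- lid_edge (a point): middle of the lid's free edge, at its outer (upper when shut) face; 105 mm from the hinge line. Its axes are those of the lid, and equal the box's when the lid is shut
- clip_hinge (a point): middle of the line on which the clip turns: on the lid's front edge, in the plane of the lid; 108 mm from lid_hinge, and at box frame [-47, 0, 52] mm when the lid is shut. Axes of the lid
- clip_tip (a point): middle of the clip's free edge, at its outer face. The clip is a flat red tab 33 mm wide (along y), 3 mm thick and reaching 22 mm from clip_hinge; folded home with the lid shut it hangs down over the box front and this point is at box frame [-51, 0, 31] mm. Axes of the clip; equal the box's when all is shut
- seed_box_lid (a joint): lid angle in rad: 0 shut, 1.54 upright (fully open). Starts at 0.95 to 1.5. A stiff, damped hinge: above about 0.9 the lid stays where it is left; lower down it may sink very slowly by its weight, but does not slam; push it over from its outer (far, upper) face with well under 2 N.
- seed_box_clip (a joint): clip angle in rad relative to the lid: 0 folded home (hanging square down from the lid, flat on the box front), 1.57 in the plane of the lid and pointing away from the hinge (straight out to the front when the lid is shut), 1.66 fully out. Starts at 1.1 to 1.6. It stays where it is left and turns with about 0.6 N at its free edge; no click, it stops at 0
- clay_pot: small terracotta pot, 65 mm across, 63 mm tall, loose, standing beside the box (to its +y side). Origin: centre of its foot
- marker: black and white marker pen, 135 mm long along its y, 16 mm thick, loose, lying on the box's -y side. Origin: its middle, on the table
- dibber: turned wooden dibber, 197 mm long along its x, 28 mm thick, loose, lying in front of the box. Origin: middle of its length, on the table
- seed_packet: seed packet with a picture of red tomatoes, 150 x 98 x 10 mm (x, y, z), loose, lying beyond the marker pen. Origin: its middle, on the table

How it is judged:
By the outcome, as a careful person would: the job done as asked, in the order asked, and still so for the second after the job is handed in, with the robot touching nothing.
It also fails if it takes over 51 s, if anything falls off the work surface, if the arm or the gripper's body presses on something with over 40 N, if the wrist force passes 120 N, or if a joint passes its speed limit or range.

## Robot

A 6-joint arm with a two-finger parallel gripper is mounted at the origin on a cart in front of the work surface, level with it; the furniture and walls round the work are solid. World frame = base frame: x ahead of the robot, y to its left, z up, the work surface at z = 0. Lengths are in m, angles in rad, forces in N, time in s.
With the tool pointing down it reaches from about 0.225 to 0.725 m from the base axis. Payload 3.1 kg.
Tool frame: the origin (TCP) lies at the very end of the fingers, on their centre line; the grasp point (between the pads) lies 19 mm behind it; z points along the fingers, y is the line along which they close (so a half turn about z gives the same grasp; the last joint's range is limited). The gripper opens to 85 mm and grips with 20 to 120 N. Pads are 22 mm wide; open, the fingers measure 114 mm over their backs; the gripper's body (76 mm by 85 mm) begins 54 mm behind the grasp point. The pads swing forward as they close: fully open they stand 13 mm farther back than shut.
Start: joints at [-1.407, 0.048, 0.099, 1.622, 0, 1.443], TCP at [0.151, -0.503, 0.193] pointing down, gripper open.
Joint ranges: [-2.91, 2.91], [-0.99, 1.94], [-1.21, 1.42], [-2.12, 2.29], [-1.49, 1.47], [-3.14, 3.14]. Speed limits (rad/s): [2.79, 2.79, 3.14, 3.14, 3.14, 3.14].

## Interface

Orientations are given as a rotation vector (axis times angle).
In Python, from bench import state, grab_frame, finish_job gives the robot as it stands.
- The arm moves only by the tool carry_out, never from a script. Its argument "increments" is a list of rows, each a list of 6 numbers: the shift along the tool's x, y, z as a fraction of full scale, then the turn, a rotation vector about the tool's x, y, z as a fraction of full scale. A call has 1 to 12 rows; each row is the pose to reach, as a shift and turn from the pose commanded when the call began, along the tool's axes at that moment; what a row does not reach only later rows make up. Full scale, the value 1, is 100 cm for a shift and pi/4 rad for a turn. A row lasts 1/8 s, in which the tool goes at most 62.5 mm and 10.7 degrees, less where a joint would pass 70% of its speed; a pose out of reach is approached as far as the arm can. A call with a number of a shift or a turn outside -1 to 1 is refused whole. A call with a gripper value outside its range is refused whole. "jaw" is the opening in per cent of the stroke, from 0 (shut) to 100 (fully open), set as the call begins (left out, the last holds). The fingers move at their own pace and stop on an object; "grip_force" is the grip in N (left out, the last holds). Time passes only in rows, so rows that repeat a pose let the fingers close. It gives the time, the measured TCP pose, the force, the opening and the grip force at its end, in the units of the state.
- state(): the state, without advancing time (a new reading comes with each control period).
- grab_frame(name): name is "scene" or "top" or "wrist"; returns a dict with "frame" (384x512x3 uint8, blue, green, red), "mtx" (3x3 intrinsics, pixels), "D" ([k1, k2, p1, p2, k3] as OpenCV has them; the pictures are not rectified), "rvec" (rotation vector, rad) and "tvec" (3), from world to camera coordinates, as OpenCV has them; the wrist camera has in their place "T_tool_cam" (4x4, takes a point from camera to tool coordinates, whose origin is the TCP and whose axes are the flange's). Camera axes: x right, y down, z forward; pixel columns grow to the right and rows downward; lengths in m; the calibration is good to about 2 mm. A picture is of the moment at which its call begins: read the wrist's pose just before it. There is no depth.
- finish_job(): hands the job in; it is judged then, once.
The state is a dict: "t": time; "joint_positions": joint angles; "dq": joint speeds; "tau": joint torques, N m; "ee_pos": TCP position; "eef_rot": TCP orientation; "ft_force": force on the tool from outside, world axes, zero at the start; "ft_torque": the same for the moment, N m; "width": finger opening in m; "finger_force": force on a finger pad.
Only numpy, scipy, OpenCV 4.12 (cv2) and the standard library are available. Lean on these libraries where they do the work, as an engineer would, in place of code of your own. Each camera call takes 0.05 s, during which the arm holds its last target. There are 200 camera calls.

## Working session

There is one attempt and no reset: what is moved stays moved. The work goes in short steps, Python scripts to look and compute and a tool call to move; the robot and the scene stay as the last step left them, time stands still between calls to the robot, and variables do not carry over. Pictures are saved under pics/ and viewed, at most 10 in all, crops included, and the job is handed in when it is done.

Besides the shell and the picture viewer there is one more tool, called by a JSON object that holds its "method" and its "body". carry_out: Moves the arm, as the interface text tells. Its arguments: {"type":"object","properties":{"increments":{"type":"array"},"jaw":{"type":"number"},"grip_force":{"type":"number"}},"required":["increments"]}

```bash
mkdir -p pics; cat > h.py <<'E'
import numpy as np, cv2
from bench import state, grab_frame, finish_job
from scipy.spatial.transform import Rotation as R
E
python3 - <<'E'
from h import *
import pickle
print(state())
d={n:grab_frame(n) for n in("scene","top")}
pickle.dump(d,open("d.pkl","wb"))
for n in d:
    cv2.imwrite(f"pics/{n}0.png",cv2.resize(d[n]["frame"],(800,600),interpolation=cv2.INTER_CUBIC))
    print(n,{k:np.round(v,3).tolist() for k,v in d[n].items() if k!="frame"})
E
```

```text
{'t': 0.0, 'joint_positions': array([-1.40680001e+00,  4.87397036e-02,  9.75637972e-02,  1.62201243e+00,
        3.55137378e-05,  1.44298580e+00]), 'dq': array([ 2.89998996e-05,  8.57250830e-04, -4.92948443e-05, -1.43419435e-03,
        1.03698126e-03,  1.33128630e-03]), 'tau': array([ 1.03247956e-03, -3.38783669e+01,  3.20014715e+01,  2.02225725e-02,
       -2.75290421e-05,  3.88959393e-06]), 'ee_pos': array([ 0.15091044, -0.5020947 ,  0.19200597]), 'eef_rot': array([-3.10584628e+00, -4.56396694e-01,  1.21929432e-05]), 'ft_force': array([ 0.21283014, -0.53261872,  0.32660642]), 'ft_torque': array([ 0.00568603,  0.05669316, -0.03421626]), 'finger_force': 0.0, 'width': 0.08531135471233293}
scene {'mtx': [[472.576, 0.0, 258.916], [0.0, 472.576, 192.123], [0.0, 0.0, 1.0]], 'D': [-0.1, 0.0, 0.0, 0.0, 0.0], 'rvec': [0.943, -2.567, 0.973], 'tvec': [0.379, 0.304, 0.89]}
top {'mtx': [[499.077, 0.0, 261.395], [0.0, 499.077, 192.061], [0.0, 0.0, 1.0]], 'D': [0.013, 0.0, 0.0, 0.0, 0.0], 'rvec': [2.128, -2.14, 0.154], 'tvec': [0.011, 0.472, 1.108]}
```

View pics/scene0.png

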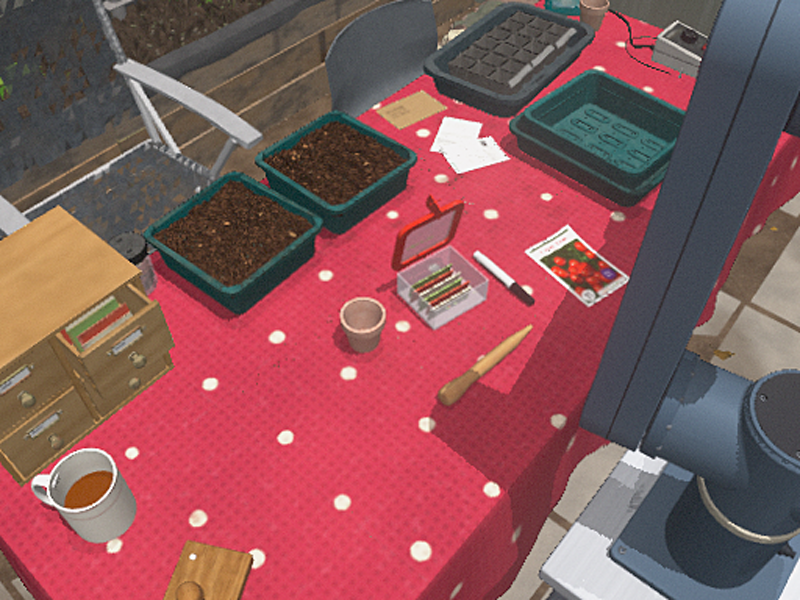

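View pics/top0.png

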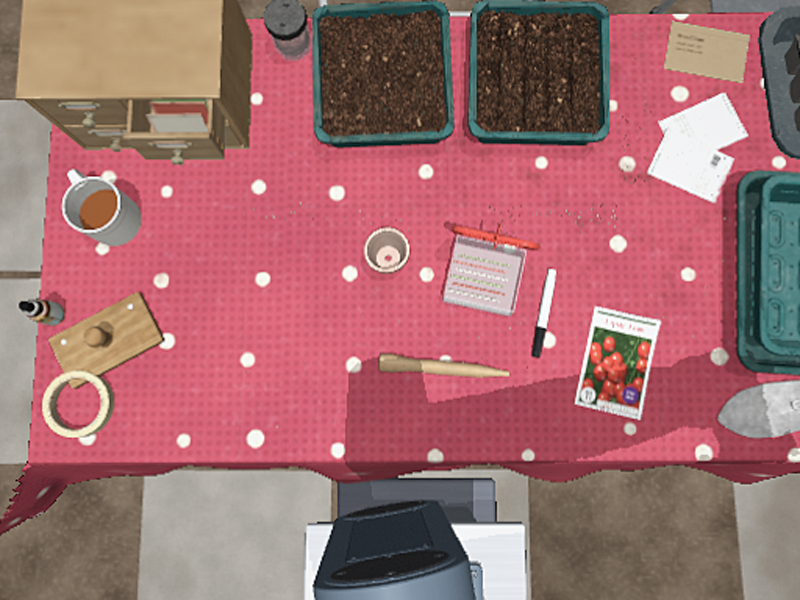

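The scene view (800x600) shows the box at about (440,270), with its lid nearly upright and the clip sticking out at the lid top near (433,203). In the top view the box is at about (485,272), the pot at (387,250), the pen at (544,312) and the dibber at (440,367). I'll zoom in for corner pixels.

```bash
python3 - <<'E'
from h import *
import pickle
d=pickle.load(open("d.pkl","rb"))
s=d["scene"]["frame"][118:218,240:320]; t=d["top"]["frame"][137:207,275:355]
# 5x each -> 400 wide
a=cv2.resize(s,None,fx=5,fy=5,interpolation=cv2.INTER_CUBIC);b=cv2.resize(t,None,fx=5,fy=5,interpolation=cv2.INTER_CUBIC)
b=cv2.copyMakeBorder(b,0,150,0,0,cv2.BORDER_CONSTANT)
cv2.imwrite("pics/crop.png",np.hstack([a,b]))
E
```

```text
(no output)
```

View pics/crop.png

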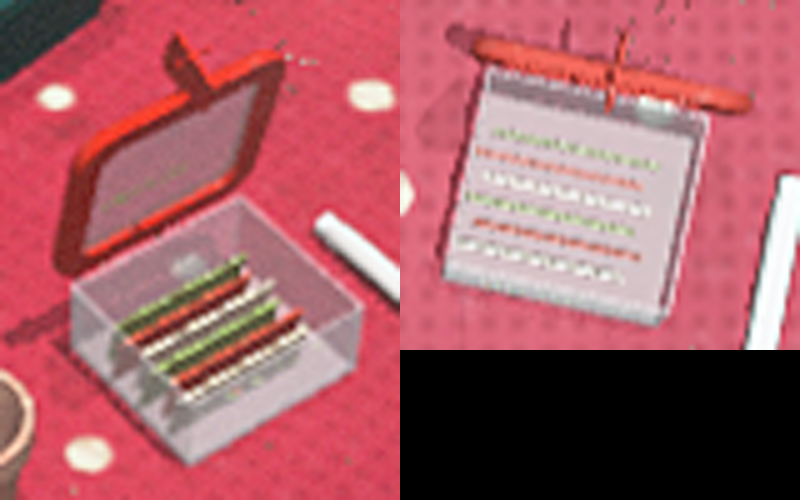

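The crop shows the tub rim corners in the scene view at about (72,287), (240,197) and (362,307), with its front bottom corner at (190,465). The lid is nearly upright, and its top edge runs (75,160)–(285,60). The clip shape is unclear, so I'll fit the box pose first.

```bash
cat >> h.py <<'E'
from scipy.optimize import least_squares
def proj(f,P):
    return cv2.projectPoints(np.asarray(P,float).reshape(-1,1,3),f["rvec"],f["tvec"],f["mtx"],f["D"])[0][:,0]
def b2w(p,P): # p=x,y,yaw ; P box mm
    return R.from_euler("z",p[2]).apply(np.asarray(P,float).reshape(-1,3)/1000)+[p[0],p[1],0]
def lid(P,a): # shut-lid box mm -> open by a about hinge (raise front)
    h=np.array([61,0,51]);return R.from_euler("y",a).apply(np.asarray(P,float).reshape(-1,3)-h)+h
E
python3 - <<'E'
from h import *
import pickle
d=pickle.load(open("d.pkl","rb"));S,T=d["scene"],d["top"]
tub=[[57,53,47],[57,-53,47],[-38,-53,47],[-38,53,0],[-38,-53,0],[57,53,0]]
px=np.array([[72,287],[240,197],[362,307],[190,465],[355,368],[72,345]])/5+[240,118]
# lid corners (free edge, mid thickness) scene
lidP=[[-40,60,51],[-40,-60,51]]
lps=np.array([[78,150],[282,55]])/5+[240,118]; lpt=np.array([[75,45],[350,105]])/5+[275,137]
def f(q,w=1):
    L=b2w(q,lid(lidP,q[3]))
    return np.concatenate([(proj(S,b2w(q,tub))-px).ravel(),.4*(proj(S,L)-lps).ravel(),.4*(proj(T,L)-lpt).ravel()])
r=least_squares(f,[.55,-.09,-.2,1.3]);q=r.x
print(q,np.round(r.fun,1))
print("top tub",(proj(T,b2w(q,tub))-[275,137])*5)
for n,P in dict(hinge=[61,0,51],edge=lid([-44,0,55],q[3]),clipH=lid([-47,0,52],q[3])).items(): print(n,b2w(q,P))
for c in (1.1,1.35,1.6):
    cc=lid([[-47+ -22*np.sin(c),y,52-22*np.cos(c)] for y in(-16,16)]+[[-47,-16,52],[-47,16,52]],q[3])
    print(c,np.round((proj(S,b2w(q,cc))-[240,118])*5).tolist(),np.round((proj(T,b2w(q,cc))-[275,137])*5).tolist())
np.save("q.npy",q)
# other objects at table
def tab(f,u,z):
    u=cv2.undistortPoints(np.array([[u]],float),f["mtx"],f["D"])[0,0];M=cv2.Rodrigues(f["rvec"])[0]
    c=-M.T@f["tvec"].ravel();v=M.T@[u[0],u[1],1];return c+v*(z-c[2])/v[2]
for n,u,z in [("pot",(387,250),.06),("dib",(380,362),.014),("dib2",(508,374),.014),("pen",(551,270),.01),("pen2",(537,356),.01),("tray1",(450,142),.06),("tray2",(470,140),.06),("tray2r",(608,140),.06)]: print(n,tab(T,np.array(u)*.64,z).round(3))
E
```

```text
[ 0.50153018 -0.1043616  -0.22824567  1.34533817] [-0.8 -0.6  0.1 -1.   0.9 -0.5 -0.5  1.   0.5  0.4 -0.7  0.9  0.1  0.4
  0.5 -0.5  0.2 -0.1  0.7 -0. ]
top tub [[ 90.88753673  63.38524196]
 [316.96881911 112.63301753]
 [275.18457722 312.69930313]
 [ 43.33083149 277.90481756]
 [262.97398344 326.7585028 ]
 [ 86.02571865  86.89713304]]
hinge [[ 0.56094813 -0.11816401  0.051     ]]
edge [[ 0.5418815  -0.11373496  0.15423685]]
clipH [[ 0.53838    -0.11292158  0.15649027]]
1.1 [[237.0, 64.0], [181.0, 93.0], [216.0, 76.0], [160.0, 104.0]] [[255.0, 103.0], [178.0, 86.0], [257.0, 79.0], [181.0, 63.0]]
1.35 [[231.0, 54.0], [174.0, 82.0], [216.0, 76.0], [160.0, 104.0]] [[258.0, 90.0], [181.0, 74.0], [257.0, 79.0], [181.0, 63.0]]
1.6 [[224.0, 44.0], [167.0, 73.0], [216.0, 76.0], [160.0, 104.0]] [[261.0, 77.0], [184.0, 60.0], [257.0, 79.0], [181.0, 63.0]]
pot [0.543 0.039 0.06 ]
dib [0.383 0.051 0.014]
dib2 [ 0.365 -0.138  0.014]
pen [ 0.521 -0.207  0.01 ]
pen2 [ 0.391 -0.182  0.01 ]
tray1 [ 0.706 -0.055  0.06 ]
tray2 [ 0.709 -0.085  0.06 ]
tray2r [ 0.707 -0.289  0.06 ]
```

{"method": "carry_out", "body": {"increments": [[0.03, 0, -0.05, 0, 0, 0], [0.09, -0.02, -0.05, 0, 0, -0.2], [0.14, -0.03, -0.05, 0, 0, -0.3], [0.2, -0.045, -0.05, 0, 0, -0.5], [0.25, -0.06, -0.05, 0, 0, -0.6], [0.3, -0.07, -0.05, 0, 0, -0.8], [0.36, -0.08, -0.05, 0, 0, -1], [0.41, -0.095, -0.05, 0, 0, -1], [0.46, -0.105, -0.05, 0, 0, -1], [0.5, -0.113, -0.05, 0, 0, -1], [0.5, -0.113, -0.05, 0, 0, -1]], "jaw": 0}}

```text
t: 1.48
ee_pos: [0.5991, -0.2485, 0.2406]
eef_rot: [-2.691, -1.615, 0.002]
ft_force: [-0.4, -0.4, -0.8]
width: 0.0003
finger_force: 0.0
```

{"method": "carry_out", "body": {"increments": [[0.05, -0.027, 0, 0, 0, -0.2], [0.1, -0.054, 0, 0, 0, -0.333], [0.1, -0.054, 0, 0, 0, -0.333]]}}

```text
t: 1.85
ee_pos: [0.5963, -0.1338, 0.2439]
eef_rot: [-2.459, -1.955, -0.001]
ft_force: [-0.5, -0.7, 1.4]
width: 0.0
finger_force: 0.0
```

```bash
python3 - <<'E'
from h import *
s=state();w=grab_frame("wrist");S=grab_frame("scene")
print(s["ee_pos"],s["eef_rot"],s["ft_force"]);print(w["T_tool_cam"].round(3))
a=cv2.resize(w["frame"],(440,330))
b=cv2.resize(S["frame"][118:188,240:312],(360,350),interpolation=cv2.INTER_CUBIC)
a=cv2.copyMakeBorder(a,0,20,0,0,cv2.BORDER_CONSTANT)
cv2.imwrite("pics/w1.png",np.hstack([a,b]))
E
```

```text
[ 0.59634981 -0.1338427   0.24388458] [-2.45862730e+00 -1.95450690e+00 -5.17159501e-04] [-0.45121654 -0.67312547  1.44283916]
[[ 0.    -0.961 -0.278  0.071]
 [ 1.     0.    -0.     0.   ]
 [ 0.    -0.278  0.961 -0.181]
 [ 0.     0.     0.     1.   ]]
```

View pics/w1.png

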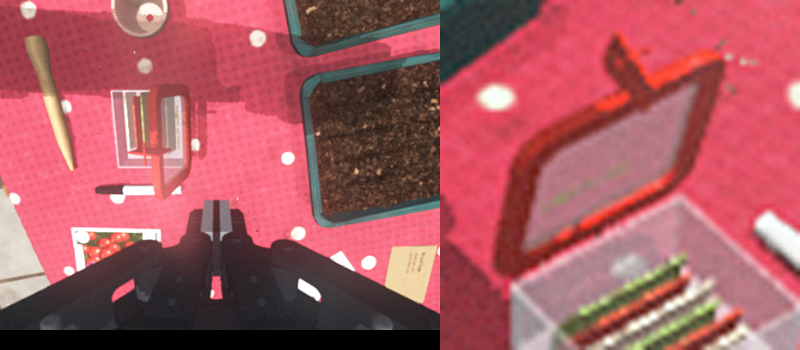

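Wrist view: the lid frame runs from about (157,90) to (170,195). The tub is to its left, the closed finger is at (215,225), and the clip points to the front near (145,150). Next the finger goes down behind the lid.

{"method": "carry_out", "body": {"increments": [[0.007, -0.01, 0.03, 0, 0, 0], [0.007, -0.019, 0.07, 0, 0, 0], [0.007, -0.019, 0.1, 0, 0, 0], [0.007, -0.019, 0.114, 0, 0, 0], [0.007, -0.019, 0.114, 0, 0, 0], [0.007, -0.019, 0.114, 0, 0, 0], [0.007, -0.019, 0.114, 0, 0, 0]]}}

```text
t: 2.82
ee_pos: [0.5815, -0.1265, 0.1311]
eef_rot: [2.462, 1.947, 0.003]
ft_force: [-0.2, 0.4, 0.1]
width: 0.0
finger_force: 0.0
```

```bash
cat >> h.py <<'E'
def boxtcp(q=None):
    q=np.load("q.npy") if q is None else q
    s=state();p=(R.from_euler("z",-q[2]).apply(s["ee_pos"]-[q[0],q[1],0])*1000).round(1)
    f=R.from_euler("z",-q[2]).apply(s["ft_force"]).round(2)
    return s["t"],p,f
E
python3 - <<'E'
from h import *
print(boxtcp())
for a in np.arange(1.345,-.01,-.1):
    print(round(a,2),np.round([10+61-90*np.cos(a)+4*np.sin(a),51+90*np.sin(a)+4*np.cos(a)],1))
E
```

```text
(2.825, array([ 82.9,  -3.5, 131.1]), array([-0.23,  0.31,  0.08]))
1.34 [ 54.7 139.6]
1.24 [ 46.  137.5]
1.14 [ 37.5 134.6]
1.04 [ 29.3 130.9]
0.94 [ 21.5 126.3]
0.84 [ 14.3 121. ]
0.74 [  7.6 115. ]
0.64 [  1.5 108.3]
0.54 [ -3.9 101.1]
0.44 [-8.5 93.4]
0.34 [-12.3  85.2]
0.24 [-15.3  76.7]
0.14 [-17.5  68. ]
0.04 [-18.7  59. ]
```

{"method": "carry_out", "body": {"increments": [[0, -0.007, -0.004, 0, 0, 0], [0, -0.014, -0.006, 0, 0, 0], [0, -0.021, -0.008, 0, 0, 0], [0, -0.027, -0.008, 0, 0, 0], [0, -0.032, -0.007, 0, 0, 0], [0, -0.037, -0.006, 0, 0, 0], [0, -0.041, -0.005, 0, 0, 0], [0, -0.046, -0.003, 0, 0, 0], [0, -0.05, -0.002, 0, 0, 0], [0, -0.054, 0, 0, 0, 0]]}}

```text
t: 4.08
ee_pos: [0.5276, -0.1135, 0.1292]
eef_rot: [2.464, 1.949, 0.0]
ft_force: [-0.6, -0.0, 0.3]
width: -0.0
finger_force: 0.1
```

```bash
python3 - <<'E'
from h import *
print(boxtcp())
S=grab_frame("scene")
T=grab_frame("top")
a=cv2.resize(S["frame"][108:208,240:340],(400,400),interpolation=cv2.INTER_CUBIC)
b=cv2.resize(T["frame"][110:210,260:360],(400,400),interpolation=cv2.INTER_CUBIC)
cv2.imwrite("pics/s2.png",np.hstack([a,b]))
E
```

```text
(4.075, array([ 27.4,  -3. , 129.2]), array([-0.57, -0.14,  0.28]))
```

View pics/s2.png

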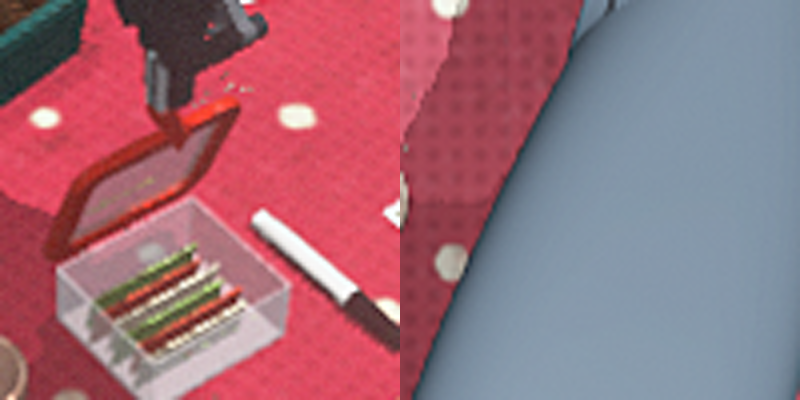

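The scene crop shows the fingertip behind the lid top at about (170,105), and the lid is starting to lean over. The top view is blocked by the arm. I'll carry on along the arc.

{"method": "carry_out", "body": {"increments": [[0, -0.004, 0.0025, 0, 0, 0], [0, -0.0075, 0.0045, 0, 0, 0], [0, -0.011, 0.007, 0, 0, 0], [0, -0.0145, 0.01, 0, 0, 0], [0, -0.018, 0.013, 0, 0, 0], [0, -0.0215, 0.016, 0, 0, 0], [0, -0.0245, 0.0195, 0, 0, 0], [0, -0.0275, 0.023, 0, 0, 0], [0, -0.03, 0.0265, 0, 0, 0], [0, -0.033, 0.03, 0, 0, 0], [0, -0.035, 0.034, 0, 0, 0], [0, -0.0375, 0.0375, 0, 0, 0]]}}

```text
t: 5.68
ee_pos: [0.4911, -0.1048, 0.0914]
eef_rot: [-2.464, -1.949, 0.0]
ft_force: [0.5, 0.1, 1.0]
width: -0.0004
finger_force: 0.1
```

```bash
python3 - <<'E'
from h import *
print(boxtcp())
E
```

```text
(5.675, array([-10.1,  -2.8,  91.4]), array([0.45, 0.2 , 0.97]))
```

{"method": "carry_out", "body": {"increments": [[0, -0.002, 0.004, 0, 0, 0], [0, -0.004, 0.008, 0, 0, 0], [0, -0.0055, 0.012, 0, 0, 0], [0, -0.007, 0.016, 0, 0, 0], [0, -0.008, 0.02, 0, 0, 0], [0, -0.009, 0.024, 0, 0, 0], [0, -0.0095, 0.028, 0, 0, 0], [0, -0.01, 0.031, 0, 0, 0], [0, -0.01, 0.034, 0, 0, 0], [0, -0.01, 0.035, 0, 0, 0], [0, -0.01, 0.035, 0, 0, 0]]}}

```text
t: 7.05
ee_pos: [0.4815, -0.1025, 0.0566]
eef_rot: [-2.464, -1.949, 0.0]
ft_force: [0.4, 0.3, -0.7]
width: 0.0
finger_force: 0.0
```

```bash
python3 - <<'E'
from h import *
print(boxtcp())
E
```

```text
(7.05, array([-19.9,  -2.8,  56.6]), array([ 0.28,  0.4 , -0.67]))
```

{"method": "carry_out", "body": {"increments": [[0, 0, 0.0005, 0, 0, 0], [0, 0, 0.001, 0, 0, 0], [0, 0, 0.0015, 0, 0, 0], [0, 0, 0.002, 0, 0, 0], [0, 0, 0.002, 0, 0, 0]]}}

```text
t: 7.68
ee_pos: [0.4815, -0.1025, 0.0546]
eef_rot: [-2.464, -1.949, 0.0]
ft_force: [-0.9, 0.0, 0.1]
width: -0.0004
finger_force: 0.0
```

{"method": "carry_out", "body": {"increments": [[0, 0, 0.0005, 0, 0, 0], [0, 0, 0.001, 0, 0, 0], [0, 0, 0.0015, 0, 0, 0], [0, 0, 0.0015, 0, 0, 0]]}}

```text
t: 8.18
ee_pos: [0.4815, -0.1025, 0.0531]
eef_rot: [-2.464, -1.949, 0.0]
ft_force: [-0.2, -0.6, 0.5]
width: 0.0002
finger_force: 0.0
```

```bash
python3 - <<'E'
from h import *
S=grab_frame("scene"); w=grab_frame("wrist")
a=cv2.resize(S["frame"][118:218,240:340],(400,400),interpolation=cv2.INTER_CUBIC)
b=cv2.resize(w["frame"],(400,300)); b=cv2.copyMakeBorder(b,0,100,0,0,cv2.BORDER_CONSTANT)
cv2.imwrite("pics/s3.png",np.hstack([a,b]))
E
```

```text
(no output)
```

View pics/s3.png

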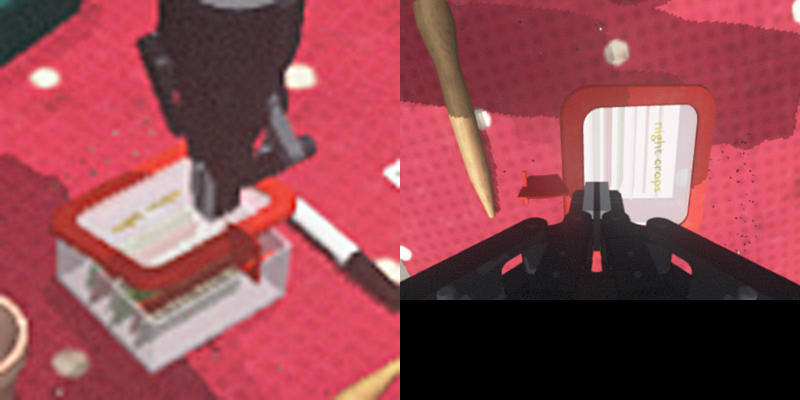

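The scene crop shows the lid almost down, with the fingertip on the window at about (215,215) and the clip folded out at (250,255). In the wrist view the clip is at (545,187). I'll press further until the force rises.

{"method": "carry_out", "body": {"increments": [[0, 0, 0.001, 0, 0, 0], [0, 0, 0.002, 0, 0, 0], [0, 0, 0.002, 0, 0, 0]]}}

```text
t: 8.65
ee_pos: [0.4814, -0.1025, 0.051]
eef_rot: [-2.463, -1.949, 0.0]
ft_force: [-0.6, -0.7, -0.3]
width: 0.0002
finger_force: 0.0
```

```bash
python3 - <<'E'
from h import *
print(boxtcp()); S=grab_frame("scene");q=np.load("q.npy")
for a in (0,.05,.1,.15):
    print(a,((proj(S,b2w(q,lid([[-44,60,52],[-44,-60,52],[63,60,52]],a)))-[240,118])*4).round().tolist())
E
```

```text
(8.65, array([-20. ,  -2.8,  51. ]), array([-0.39, -0.8 , -0.3 ]))
0 [[150.0, 331.0], [309.0, 239.0], [39.0, 220.0]]
0.05 [[150.0, 324.0], [310.0, 233.0], [39.0, 221.0]]
0.1 [[150.0, 318.0], [310.0, 226.0], [39.0, 221.0]]
0.15 [[150.0, 311.0], [311.0, 219.0], [39.0, 221.0]]
```

```bash
python3 - <<'E'
from h import *
S=grab_frame("scene");q=np.load("q.npy")
f=S["frame"]
for c in (270,277,284): print(c,[(r,*f[r,c]) for r in range(180,204)])
o=[[-44,y,52] for y in np.linspace(-50,50,21)]
for a in (0,.05,.1,.15,.2,.25):
    P=proj(S,b2w(q,lid([[-44,y,49] for y in np.linspace(-60,60,61)],a)))
    print(a,[round(float(np.interp(c,P[::-1,0],P[::-1,1])),1) for c in (284,290,296)])
E
```

```text
270 [(180, np.uint8(204), np.uint8(216), np.uint8(215)), (181, np.uint8(185), np.uint8(198), np.uint8(201)), (182, np.uint8(108), np.uint8(117), np.uint8(166)), (183, np.uint8(33), np.uint8(37), np.uint8(143)), (184, np.uint8(42), np.uint8(47), np.uint8(144)), (185, np.uint8(49), np.uint8(51), np.uint8(148)), (186, np.uint8(55), np.uint8(58), np.uint8(154)), (187, np.uint8(41), np.uint8(51), np.uint8(147)), (188, np.uint8(39), np.uint8(47), np.uint8(131)), (189, np.uint8(86), np.uint8(91), np.uint8(132)), (190, np.uint8(145), np.uint8(153), np.uint8(167)), (191, np.uint8(155), np.uint8(167), np.uint8(169)), (192, np.uint8(129), np.uint8(143), np.uint8(140)), (193, np.uint8(107), np.uint8(118), np.uint8(117)), (194, np.uint8(110), np.uint8(120), np.uint8(122)), (195, np.uint8(111), np.uint8(121), np.uint8(122)), (196, np.uint8(107), np.uint8(119), np.uint8(120)), (197, np.uint8(115), np.uint8(123), np.uint8(125)), (198, np.uint8(149), np.uint8(153), np.uint8(160)), (199, np.uint8(179), np.uint8(175), np.uint8(190)), (200, np.uint8(190), np.uint8(185), np.uint8(202)), (201, np.uint8(18
[... 2068 characters left out ...]
8(144), np.uint8(161)), (194, np.uint8(119), np.uint8(132), np.uint8(146)), (195, np.uint8(159), np.uint8(166), np.uint8(176)), (196, np.uint8(160), np.uint8(160), np.uint8(166)), (197, np.uint8(147), np.uint8(148), np.uint8(156)), (198, np.uint8(149), np.uint8(151), np.uint8(158)), (199, np.uint8(178), np.uint8(175), np.uint8(189)), (200, np.uint8(202), np.uint8(196), np.uint8(213)), (201, np.uint8(199), np.uint8(196), np.uint8(212)), (202, np.uint8(200), np.uint8(195), np.uint8(212)), (203, np.uint8(202), np.uint8(196), np.uint8(214))]
0 [197.8, 194.3, 190.8]
0.05 [196.3, 192.8, 189.4]
0.1 [194.7, 191.3, 187.8]
0.15 [193.0, 189.6, 186.2]
0.2 [191.2, 187.8, 184.4]
0.25 [189.3, 185.9, 182.5]
```

```bash
python3 - <<'E'
from h import *
S=grab_frame("scene");w=grab_frame("wrist")
s=state();print(s["ee_pos"],proj(S,s["ee_pos"]))
print([proj(S,s["ee_pos"]+[0,0,d]).round(1).tolist() for d in (.01,.02)])
a=cv2.resize(S["frame"][128:213,245:330],(600,600),interpolation=cv2.INTER_CUBIC)
q=np.load("q.npy")
for aa,c in ((0,(255,0,0)),(.18,(0,255,0))):
    P=np.vstack([proj(S,b2w(q,lid([[-44,60,z],[-44,-60,z],[63,-60,z],[63,60,z]],aa))) for z in (55,)])
    cv2.polylines(a,[((P-[245,128]+.5)*600/85).astype(int)],True,c,1)
cv2.imwrite("pics/s4.png",a)
E
```

```text
[ 0.48158688 -0.10255657  0.05121552] [[292.18643051 182.42845731]]
[[[292.4, 179.5]], [[292.7, 176.6]]]
```

View pics/s4.png

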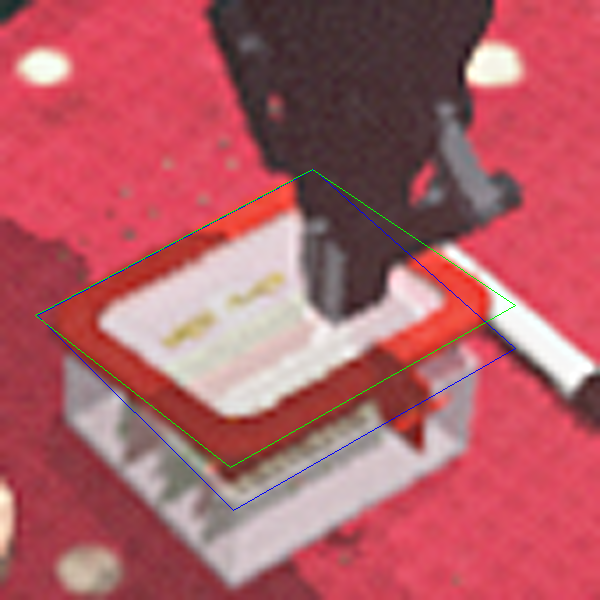

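The overlay shows the lid still at about 0.18 rad: the green outline matches and the blue shut outline does not. The fingertip has gone through the pane at about (335,320), so the window is not solid and only the frame can be pushed. I'll back out straight up and press on the front bar of the frame, to one side of the clip.

{"method": "carry_out", "body": {"increments": [[0, 0.004, -0.002, 0, 0, 0], [0, 0.006, -0.01, 0, 0, 0], [0, 0.006, -0.025, 0, 0, 0], [0, 0.006, -0.04, 0, 0, 0], [0, 0.006, -0.05, 0, 0, 0], [-0.016, -0.005, -0.05, 0, 0, 0], [-0.032, -0.016, -0.05, 0, 0, 0], [-0.032, -0.016, -0.05, 0, 0, 0], [-0.032, -0.016, -0.05, 0, 0, 0]]}}

```text
t: 9.98
ee_pos: [0.458, -0.1302, 0.1007]
eef_rot: [-2.464, -1.947, -0.0]
ft_force: [-0.2, -0.3, -0.5]
width: 0.0003
finger_force: 0.0
```

```bash
cat >> h.py <<'E'
def lidang():
    S=grab_frame("scene");q=np.load("q.npy");f=S["frame"].astype(int);out=[]
    for c in (282,284,286):
        col=f[:,c];m=(col[:,2]-col[:,1]>45)&(col[:,1]<85);r=[i for i in range(175,205) if m[i]]
        if not r: out.append(None);continue
        low=r[0]
        while m[low+1]: low+=1
        A=np.linspace(-.05,.6,66);v=[]
        for a in A:
            P=proj(S,b2w(q,lid([[-44,y,48.5] for y in np.linspace(-60,60,61)],a)));v.append(np.interp(c,P[::-1,0],P[::-1,1]))
        out.append((r[0],low,round(float(np.interp(low+.5,v[::-1],A[::-1])),3)))
    return out
E
python3 - <<'E'
from h import *
print(boxtcp());print(lidang())
E
```

```text
(9.975, array([-36.5, -35. , 100.7]), array([-0.12, -0.34, -0.51]))
[(192, 196, 0.085), (190, 196, 0.048), (189, 195, 0.043)]
```

{"method": "carry_out", "body": {"increments": [[0, 0, 0.01, 0, 0, 0], [0, 0, 0.02, 0, 0, 0], [0, 0, 0.026, 0, 0, 0], [0, 0, 0.03, 0, 0, 0], [0, 0, 0.034, 0, 0, 0], [0, 0, 0.037, 0, 0, 0], [0, 0, 0.04, 0, 0, 0], [0, 0, 0.042, 0, 0, 0], [0, 0, 0.043, 0, 0, 0], [0, 0, 0.044, 0, 0, 0]]}}

```text
t: 11.28
ee_pos: [0.4587, -0.1301, 0.0573]
eef_rot: [2.464, 1.949, 0.0]
ft_force: [0.1, 0.3, 0.4]
width: -0.0002
finger_force: 0.0
```

```bash
python3 - <<'E'
from h import *
print(boxtcp());print(lidang())
E
```

```text
(11.275, array([-35.9, -34.7,  57.3]), array([0.02, 0.3 , 0.44]))
[(193, 198, 0.019), (192, 197, 0.014), (190, 196, 0.008)]
```

The lid is following now. A little further down until the force rises.

{"method": "carry_out", "body": {"increments": [[0, 0, 0.001, 0, 0, 0], [0, 0, 0.002, 0, 0, 0], [0, 0, 0.003, 0, 0, 0], [0, 0, 0.003, 0, 0, 0]]}}

```text
t: 11.82
ee_pos: [0.4585, -0.13, 0.0541]
eef_rot: [-2.464, -1.949, 0.0]
ft_force: [0.4, -0.7, -0.4]
width: -0.0002
finger_force: 0.0
```

```bash
python3 - <<'E'
from h import *
print(boxtcp());print(lidang())
E
```

```text
(11.825, array([-36.1, -34.7,  54.1]), array([ 0.54, -0.56, -0.38]))
[(193, 198, 0.019), (192, 197, 0.014), (190, 196, 0.008)]
```

{"method": "carry_out", "body": {"increments": [[0, 0, 0.0007, 0, 0, 0], [0, 0, 0.0015, 0, 0, 0], [0, 0, 0.0015, 0, 0, 0]]}}

```text
t: 12.25
ee_pos: [0.4586, -0.13, 0.0526]
eef_rot: [-2.464, -1.949, 0.0]
ft_force: [0.1, 0.1, 0.6]
width: 0.0
finger_force: 0.0
```

{"method": "carry_out", "body": {"increments": [[0, 0, 0.0007, 0, 0, 0], [0, 0, 0.0015, 0, 0, 0], [0, 0, 0.0015, 0, 0, 0]]}}

```text
t: 12.62
ee_pos: [0.4585, -0.13, 0.0511]
eef_rot: [-2.464, -1.949, 0.0]
ft_force: [-0.9, -0.3, 0.6]
width: -0.0003
finger_force: 0.0
```

```bash
python3 - <<'E'
from h import *
print(boxtcp());print(lidang())
S=grab_frame("scene");w=grab_frame("wrist")
a=cv2.resize(S["frame"][128:213,245:330],(500,500),interpolation=cv2.INTER_CUBIC)
b=cv2.resize(w["frame"][40:340,100:400],(300,300));b=cv2.copyMakeBorder(b,0,200,0,0,cv2.BORDER_CONSTANT)
cv2.imwrite("pics/s5.png",np.hstack([a,b]))
E
```

```text
(12.625, array([-36.1, -34.7,  51.1]), array([-0.77, -0.48,  0.63]))
[(193, 198, 0.019), (192, 197, 0.014), (190, 196, 0.008)]
```

View pics/s5.png

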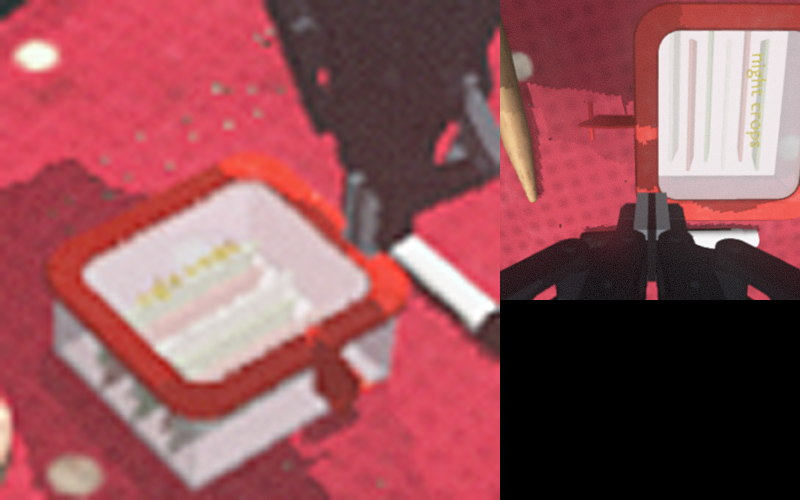

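```bash
python3 - <<'E'
from h import *
S=grab_frame("scene");w=grab_frame("wrist");s=state()
M=np.linalg.inv(w["T_tool_cam"])
for z in (0,-.01,-.02,-.03):
    p=M@[0,0,z,1];print(z,(w["mtx"]@(p[:3]/p[2]))[:2].round(1), proj(S,s["ee_pos"]+[0,0,-z]).round(1))
print(boxtcp(), s["width"],s["tau"])
E
```

```text
0 [250.9 220.6] [[307.  180.5]]
-0.01 [250.9 227.1] [[307.4 177.6]]
-0.02 [250.9 234.4] [[307.7 174.7]]
-0.03 [250.8 242.5] [[308.1 171.7]]
(12.875, array([-36. , -34.7,  51.3]), array([-0.23, -0.42,  0.35])) 0.00023728741168215105 [ 3.61376751e-04 -2.92536592e+01  3.15958285e+01  1.39039086e-03
 -1.03617929e-04  9.61670317e-07]
```

Scene crop: the lid looks shut, the visible fingertip end is at about (360,245) and the clip hangs out in front at (340,375). Both cameras put the visible fingertip about 20 mm short of the nominal TCP. So there is no real contact yet, and the lid settled by itself. I'll press on down under force watch.

{"method": "carry_out", "body": {"increments": [[0, 0, 0.003, 0, 0, 0], [0, 0, 0.006, 0, 0, 0], [0, 0, 0.008, 0, 0, 0], [0, 0, 0.008, 0, 0, 0]]}}

```text
t: 13.38
ee_pos: [0.4583, -0.1299, 0.0428]
eef_rot: [-2.463, -1.949, 0.001]
ft_force: [-0.6, -0.3, 1.0]
width: -0.0003
finger_force: 0.0
```

```bash
python3 - <<'E'
from h import *
print(boxtcp());print(lidang())
E
```

```text
(13.375, array([-36.3, -34.7,  42.8]), array([-0.51, -0.42,  0.99]))
[(193, 198, 0.019), (192, 197, 0.014), (190, 196, 0.008)]
```

{"method": "carry_out", "body": {"increments": [[0, 0, 0.001, 0, 0, 0], [0, 0, 0.002, 0, 0, 0], [0, 0, 0.002, 0, 0, 0]]}}

```text
t: 13.8
ee_pos: [0.4585, -0.13, 0.0411]
eef_rot: [-2.464, -1.949, 0.0]
ft_force: [0.2, -0.1, -0.5]
width: -0.0001
finger_force: 0.0
```

{"method": "carry_out", "body": {"increments": [[0, 0, 0.001, 0, 0, 0], [0, 0, 0.002, 0, 0, 0], [0, 0, 0.002, 0, 0, 0]]}}

```text
t: 14.18
ee_pos: [0.4585, -0.13, 0.0391]
eef_rot: [-2.463, -1.949, 0.0]
ft_force: [-0.4, 0.8, -0.3]
width: -0.0001
finger_force: 0.0
```

{"method": "carry_out", "body": {"increments": [[0, 0, 0.001, 0, 0, 0], [0, 0, 0.002, 0, 0, 0], [0, 0, 0.002, 0, 0, 0]]}}

```text
t: 14.55
ee_pos: [0.4585, -0.13, 0.0371]
eef_rot: [-2.463, -1.949, 0.0]
ft_force: [0.6, -0.1, -0.4]
width: 0.0003
finger_force: 0.0
```

{"method": "carry_out", "body": {"increments": [[0, 0, 0.001, 0, 0, 0], [0, 0, 0.002, 0, 0, 0], [0, 0, 0.002, 0, 0, 0]]}}

```text
t: 14.92
ee_pos: [0.4585, -0.13, 0.0351]
eef_rot: [-2.463, -1.949, 0.0]
ft_force: [1.0, -0.5, -0.0]
width: 0.0001
finger_force: 0.0
```

{"method": "carry_out", "body": {"increments": [[0, 0, 0.001, 0, 0, 0], [0, 0, 0.002, 0, 0, 0], [0, 0, 0.002, 0, 0, 0]]}}

```text
t: 15.3
ee_pos: [0.4585, -0.13, 0.0331]
eef_rot: [-2.464, -1.949, 0.0]
ft_force: [0.3, 0.9, -0.3]
width: -0.0
finger_force: 0.0
```

```bash
python3 - <<'E'
from h import *
print(boxtcp());print(lidang())
E
```

```text
(15.3, array([-36.1, -34.7,  33.1]), array([ 0.11,  0.95, -0.29]))
[(193, 198, 0.019), (192, 197, 0.014), (190, 196, 0.008)]
```

```bash
python3 - <<'E'
from h import *
S=grab_frame("scene");w=grab_frame("wrist");s=state()
M=np.linalg.inv(w["T_tool_cam"])
def sat(f): return f[...,2].astype(int)-f[...,1]
for c in (240,246,256,262): print("w",c,sat(w["frame"])[205:250,c].tolist())
for x in(.011,-.011):
  for y in (.008,):
    for z in (0,-.01,-.02,-.03):
        p=M@[x,y,z,1];print(x,z,cv2.projectPoints(p[None,:3],np.zeros(3),np.zeros(3),w["mtx"],w["D"])[0].ravel().round(1))
for c in (303,305,307,309,311): print("s",c,[(int(v)) for v in sat(S["frame"])[160:192,c]])
for x in(.011,-.011):
  for y in (.014,-.014):
    print(x,y,[proj(S,s["ee_pos"]+R.from_rotvec(s["eef_rot"]).apply([x,y,z]))[0].round(1).tolist() for z in (0,-.01,-.02,-.03)])
E
```

```text
w 240 [88, 90, 92, 88, 90, 92, 90, 92, 87, 91, 93, 88, 92, 90, 87, 87, 90, 87, 86, 89, 89, 90, 88, 91, 93, 93, 88, 53, 18, 5, 11, 11, 11, 10, 6, 8, 7, 8, 7, 8, 7, 10, 6, 6, 7]
w 246 [84, 89, 87, 85, 89, 91, 89, 86, 85, 87, 85, 80, 81, 82, 79, 79, 79, 79, 79, 82, 82, 88, 89, 85, 91, 90, 84, 51, 14, 6, -1, 4, 8, 8, 6, 4, 9, 4, 8, 6, 4, 5, 6, 6, 4]
w 256 [81, 79, 79, 81, 81, 82, 82, 85, 83, 83, 83, 82, 83, 84, 82, 83, 83, 83, 86, 81, 84, 82, 82, 83, 85, 85, 79, 45, 11, 4, 4, 4, 3, 5, 3, 4, 4, 3, 4, 5, 6, 3, 4, 5, 5]
w 262 [10, 8, 9, 9, 9, 8, 7, 9, 7, 8, 9, 7, 8, 8, 9, 7, 9, 9, 8, 10, 15, 15, 19, 22, 19, 23, 19, 14, 6, 3, 2, 3, 6, 2, 6, 2, 4, 6, 2, 4, 4, 2, 5, 1, 2]
0.011 0 [264.8 202.7]
0.011 -0.01 [265.5 208.4]
0.011 -0.02 [266.3 214.8]
0.011 -0.03 [267.2 221.9]
-0.011 0 [264.4 237.8]
-0.011 -0.01 [265.  245.1]
-0.011 -0.02 [265.8 253.2]
-0.011 -0.03 [266.6 262.2]
s 303 [19, 15, 39, 57, 40, 30, 5, 1, 6, 5, 10, 10, 11, 14, 16, 23, 20, 23, 21, 26, 55, 102, 99, 104, 102, 104, 82, 32, 34, 94, 84, 80]
s 305 [23, 24, 16, 6, 7, 20, 17, 20, 20, 16, 15, 16, 10, 13, 11, 15, 19, 21, 26, 75, 107, 95, 95, 102, 95, 61, 18, 10, 13, 16, 38, 81]
s 307 [22, 26, 23, 25, 23, 26, 13, 10, 7, 6, 10, 7, 9, 10, 12, 8, 10, 46, 87, 105, 104, 98, 101, 95, 53, 23, 22, 19, 20, 19, 12, 10]
s 309 [25, 25, 28, 23, 27, 22, 24, 23, 25, 22, 25, 23, 23, 25, 21, 15, 90, 149, 94, 96, 96, 102, 89, 46, 22, 21, 22, 22, 21, 21, 12, 7]
s 311 [24, 25, 22, 24, 23, 28, 24, 23, 25, 24, 27, 28, 28, 17, 41, 125, 175, 164, 160, 159, 128, 64, 28, 18, 32, 31, 48, 73, 85, 80, 90, 108]
0.011 0.014 [[299.1, 184.2], [299.4, 181.4], [299.7, 178.5], [300.0, 175.6]]
0.011 -0.014 [[306.7, 191.3], [307.0, 188.4], [307.4, 185.6], [307.7, 182.7]]
-0.011 0.014 [[306.1, 180.2], [306.5, 177.4], [306.8, 174.5], [307.1, 171.6]]
-0.011 -0.014 [[313.7, 187.2], [314.1, 184.4], [314.5, 181.5], [314.9, 178.6]]
```

{"method": "carry_out", "body": {"increments": [[0, 0, 0.001, 0, 0, 0], [0, 0, 0.002, 0, 0, 0], [0, 0, 0.003, 0, 0, 0]]}}

```text
t: 15.82
ee_pos: [0.4586, -0.13, 0.0301]
eef_rot: [-2.464, -1.949, 0.0]
ft_force: [-0.3, 0.1, 1.0]
width: 0.0002
finger_force: 0.0
```

```bash
python3 - <<'E'
from h import *
print(boxtcp());print(lidang())
S=grab_frame("scene");w=grab_frame("wrist");s=state()
sat=lambda f: f[...,2].astype(int)-f[...,1]
for c in (240,246,252,256): print("w",c,sat(w["frame"])[220:245,c].tolist())
for c in (303,305,307,309,311): print("s",c,[(int(v)) for v in sat(S["frame"])[160:192,c]])
a=cv2.resize(w["frame"][190:310,190:310],(600,600),interpolation=cv2.INTER_CUBIC)
cv2.imwrite("pics/w6.png",a)
E
```

```text
(15.825, array([-36. , -34.7,  30.1]), array([-0.36,  0.03,  0.97]))
[(193, 198, 0.019), (192, 197, 0.014), (190, 196, 0.008)]
w 240 [87, 85, 90, 89, 88, 89, 89, 86, 89, 88, 90, 89, 52, 16, 7, 8, 9, 6, 11, 10, 7, 7, 9, 6, 4]
w 246 [81, 82, 77, 77, 82, 80, 81, 84, 83, 87, 88, 81, 47, 13, 1, 4, 5, 6, 5, 7, 5, 9, 4, 5, 7]
w 252 [86, 87, 86, 85, 85, 89, 87, 82, 88, 86, 88, 86, 54, 23, 15, 13, 15, 14, 17, 11, 15, 12, 15, 16, 22]
w 256 [82, 85, 83, 85, 83, 86, 84, 87, 84, 85, 87, 78, 47, 12, 6, 3, 0, 4, 5, 6, 5, 3, 1, 5, 2]
s 303 [20, 12, 13, 30, 50, 27, 8, 6, 6, 7, 9, 10, 12, 7, 9, 20, 28, 20, 24, 27, 50, 105, 103, 100, 97, 105, 86, 30, 34, 95, 83, 84]
s 305 [23, 25, 24, 17, 12, 5, 20, 13, 19, 14, 13, 19, 12, 14, 13, 16, 11, 14, 30, 73, 113, 97, 97, 104, 95, 60, 17, 7, 14, 17, 37, 88]
s 307 [24, 27, 24, 27, 23, 27, 18, 16, 11, 7, 7, 9, 8, 9, 12, 10, 6, 15, 67, 108, 105, 103, 104, 96, 49, 21, 24, 20, 18, 19, 14, 10]
s 309 [22, 22, 26, 21, 23, 23, 24, 25, 26, 26, 25, 27, 25, 26, 25, 20, 22, 64, 102, 93, 100, 98, 93, 46, 22, 22, 22, 22, 23, 19, 13, 9]
s 311 [28, 25, 25, 21, 30, 24, 25, 22, 21, 25, 28, 24, 22, 20, 17, 33, 106, 166, 164, 157, 126, 62, 28, 17, 36, 34, 46, 75, 85, 76, 92, 109]
```

View pics/w6.png

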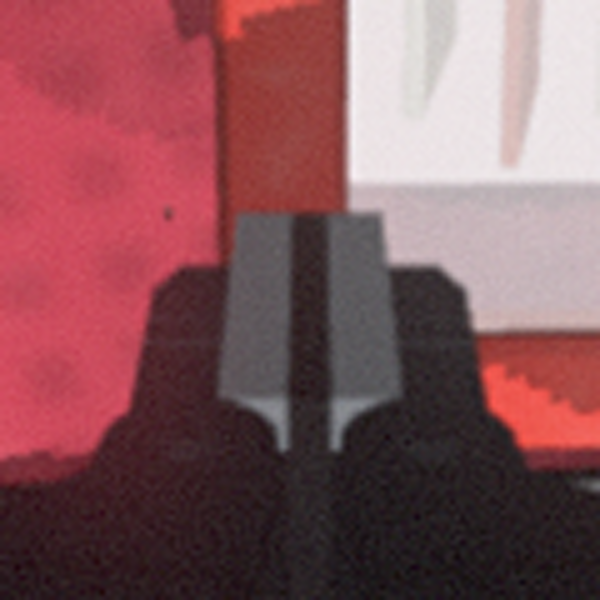

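The wrist crop shows the finger end at (310,213), about 17 mm thick and directly over the front bar of the frame. Both cameras agree the real tip is about 38–40 mm short of the nominal TCP, so contact should come at TCP z of about 0.016. I'll continue down.

{"method": "carry_out", "body": {"increments": [[0, 0, 0.002, 0, 0, 0], [0, 0, 0.004, 0, 0, 0], [0, 0, 0.006, 0, 0, 0]]}}

```text
t: 16.35
ee_pos: [0.4585, -0.13, 0.024]
eef_rot: [-2.464, -1.949, 0.0]
ft_force: [0.7, 0.3, 0.8]
width: -0.0001
finger_force: 0.0
```

{"method": "carry_out", "body": {"increments": [[0, 0, 0.001, 0, 0, 0], [0, 0, 0.002, 0, 0, 0], [0, 0, 0.003, 0, 0, 0]]}}

```text
t: 16.73
ee_pos: [0.4587, -0.13, 0.0212]
eef_rot: [2.464, 1.949, 0.0]
ft_force: [0.1, -0.0, 0.9]
width: 0.0002
finger_force: 0.0
```

{"method": "carry_out", "body": {"increments": [[0, 0, 0.001, 0, 0, 0], [0, 0, 0.002, 0, 0, 0], [0, 0, 0.003, 0, 0, 0]]}}

```text
t: 17.1
ee_pos: [0.4586, -0.13, 0.0182]
eef_rot: [-2.464, -1.949, -0.0]
ft_force: [-0.6, 0.1, 0.4]
width: 0.0
finger_force: 0.0
```

{"method": "carry_out", "body": {"increments": [[0, 0, 0.001, 0, 0, 0], [0, 0, 0.002, 0, 0, 0], [0, 0, 0.002, 0, 0, 0]]}}

```text
t: 17.48
ee_pos: [0.4586, -0.1301, 0.0171]
eef_rot: [2.463, 1.949, -0.0]
ft_force: [-0.9, 1.0, 5.0]
width: -0.0001
finger_force: 2.4
```

{"method": "carry_out", "body": {"increments": [[0, 0, 0.001, 0, 0, 0], [0, 0, 0.002, 0, 0, 0], [0, 0, 0.002, 0, 0, 0]]}}

```text
t: 17.85
ee_pos: [0.4587, -0.1302, 0.0167]
eef_rot: [2.463, 1.949, 0.0]
ft_force: [-5.7, 1.9, 12.6]
width: -0.0001
finger_force: 6.4
```

```bash
python3 - <<'E'
from h import *
print(boxtcp());print(lidang())
S=grab_frame("scene");s=state()
sat=lambda f: f[...,2].astype(int)-f[...,1]
for c in (303,305,307,309,311): print("s",c,[(int(v)) for v in sat(S["frame"])[165:192,c]])
E
```

```text
(17.85, array([-35.8, -34.8,  16.7]), array([-6.03,  0.59, 12.6 ]))
[(193, 198, 0.019), (192, 197, 0.014), (190, 196, 0.008)]
s 303 [20, 16, 16, 7, 5, 7, 6, 11, 7, 12, 11, 10, 11, 10, 20, 44, 104, 104, 99, 99, 101, 71, 32, 36, 76, 88, 80]
s 305 [23, 22, 25, 12, 12, 15, 10, 14, 13, 13, 11, 8, 8, 8, 11, 6, 31, 81, 102, 100, 76, 21, 9, 13, 15, 40, 83]
s 307 [25, 21, 22, 22, 26, 21, 22, 11, 10, 9, 10, 12, 14, 16, 13, 3, 36, 101, 104, 50, 22, 22, 19, 21, 18, 12, 11]
s 309 [20, 24, 24, 20, 27, 24, 23, 23, 26, 23, 24, 27, 22, 22, 19, 27, 68, 102, 46, 21, 19, 21, 24, 21, 18, 16, 10]
s 311 [21, 23, 25, 22, 23, 23, 22, 20, 24, 27, 23, 20, 21, 11, 58, 105, 82, 32, 17, 31, 35, 46, 74, 80, 78, 86, 109]
```

Contact came at TCP z = 0.0175, which confirms a tip offset of about 38 mm, and the lid is pressed shut with over 10 N. I'll lift off, move to the front and look at the clip.

{"method": "carry_out", "body": {"increments": [[0, 0, -0.003, 0, 0, 0], [0, 0, -0.01, 0, 0, 0], [0, 0, -0.03, 0, 0, 0], [-0.01, -0.02, -0.06, 0, 0, 0], [-0.03, -0.03, -0.075, 0, 0, 0], [-0.04, -0.03, -0.075, 0, 0, 0], [-0.04, -0.03, -0.075, 0, 0, 0]]}}

```text
t: 18.82
ee_pos: [0.4201, -0.1624, 0.0884]
eef_rot: [-2.464, -1.947, -0.0]
ft_force: [0.1, 0.1, -0.0]
width: -0.0001
finger_force: 0.0
```

```bash
python3 - <<'E'
from h import *
print(boxtcp());print(lidang())
S=grab_frame("scene");w=grab_frame("wrist");q=np.load("q.npy")
s=state();M=np.linalg.inv(w["T_tool_cam"]);Rw=R.from_rotvec(s["eef_rot"])
def wp(P):
    c=(M[:3,:3]@(Rw.inv().apply(P-s["ee_pos"])).T).T+M[:3,3]
    return cv2.projectPoints(c.reshape(-1,1,3),np.zeros(3),np.zeros(3),w["mtx"],w["D"])[0][:,0]
H=b2w(q,[-58,0,45]);u=wp(H)[0].astype(int);v=proj(S,H)[0].astype(int);print(u,v)
lidc=b2w(q,[[-44,60,55],[-44,-60,55],[63,-60,55],[63,60,55]])
def crop(f,c,h): 
    x=np.clip(c[0]-h,0,512-2*h);y=np.clip(c[1]-h,0,384-2*h);return cv2.resize(f[y:y+2*h,x:x+2*h],(400,400),interpolation=cv2.INTER_CUBIC),(x,y,400/2/h)
a,ka=crop(S["frame"],v,32);b,kb=crop(w["frame"],u,70)
for a_,k,pr in ((a,ka,lambda P:proj(S,P)),(b,kb,wp)):
    P=(pr(lidc)-k[:2]+.5)*k[2];cv2.polylines(a_,[P.astype(int)],True,(255,0,0),1)
    for c,col in ((1.1,(0,255,0)),(1.57,(0,255,255))):
        P=(pr(b2w(q,[[-47,-16.5,52],[-47-22*np.sin(c),-16.5,52-22*np.cos(c)],[-47-22*np.sin(c),16.5,52-22*np.cos(c)],[-47,16.5,52]]))-k[:2]+.5)*k[2]
        for p in P: cv2.circle(a_,tuple(int(t) for t in p),3,col,1)
cv2.imwrite("pics/clip.png",np.hstack([a,b]))
E
```

```text
(18.825, array([-66.2, -74.9,  88.4]), array([ 0.07,  0.09, -0.04]))
[(193, 198, 0.019), (192, 197, 0.014), (190, 196, 0.008)]
[264  89] [301 194]
```

View pics/clip.png

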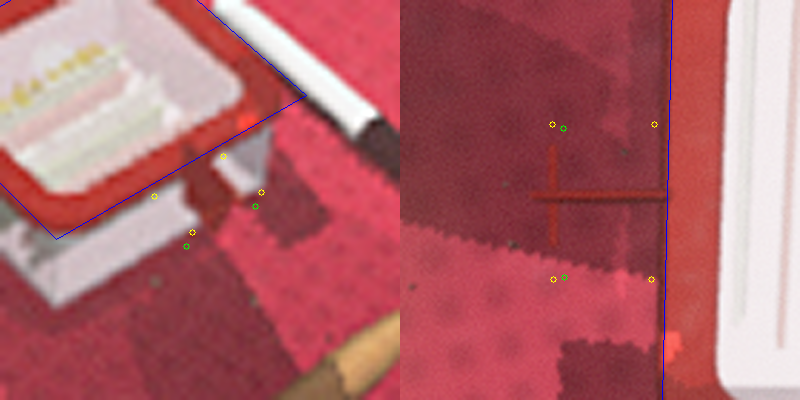

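Scene crop: the lid is shut and its edge matches the model. In the wrist view the clip shows as a thin red cross in front of the lid edge, from (535,195) to (665,195), so it is still folded out and centred on the box's y = 0. I'll turn the gripper 90° and tilt it so its linkage stays clear of the lid.

{"method": "carry_out", "body": {"increments": [[0.02, 0, 0, 0, 0, -0.2], [0.04, 0, 0, 0, 0, -0.4], [0.06, 0, 0, 0, 0, -0.6], [0.075, 0, 0, 0, 0, -0.8], [0.075, 0, 0, 0, 0, -1], [0.075, 0, 0, 0, 0, -1]]}}

```text
t: 19.73
ee_pos: [0.4372, -0.0882, 0.0884]
eef_rot: [-1.53, -2.742, 0.0]
ft_force: [-0.6, 1.1, -0.7]
width: -0.0003
finger_force: 0.0
```

{"method": "carry_out", "body": {"increments": [[0, 0, 0, 0, 0, -0.2], [0, 0, 0, 0, 0, -0.4], [0, 0, 0, 0, 0, -0.6], [0, 0, 0, 0, 0, -0.8], [0, 0, 0, 0, 0, -1], [0, 0, 0, 0, 0, -1]]}}

```text
t: 20.48
ee_pos: [0.4373, -0.0889, 0.0888]
eef_rot: [-0.37, -3.119, -0.0]
ft_force: [-0.3, 0.1, -0.5]
width: -0.0
finger_force: 0.0
```

{"method": "carry_out", "body": {"increments": [[0, 0, 0, 0, -0.2, 0], [0, 0, 0, 0, -0.4, 0], [0, 0, 0, 0, -0.556, 0], [0, 0, 0, 0, -0.556, 0], [0, 0, 0, 0, -0.556, 0]]}}

```text
t: 21.1
ee_pos: [0.4387, -0.0897, 0.0908]
eef_rot: [0.316, 2.687, -0.07]
ft_force: [0.4, -0.7, 0.3]
width: 0.0001
finger_force: 0.0
```

```bash
cat >> h.py <<'E'
def tip():
    q=np.load("q.npy");s=state();r=R.from_euler("z",-q[2]);A=r*R.from_rotvec(s["eef_rot"])
    T=r.apply(s["ee_pos"]-[q[0],q[1],0])*1000-38*A.as_matrix()[:,2]
    return s["t"],T.round(1),A.as_matrix().round(3).tolist(),r.apply(s["ft_force"]).round(2)
E
python3 -c "
from h import *
print(tip());print(state()['joint_positions'].round(2))"
```

```text
(21.1, array([-80.7,   0.2, 125.3]), [[-0.906, 0.006, 0.424], [0.005, 1.0, -0.002], [-0.424, 0.0, -0.906]], array([ 0.54, -0.55,  0.32]))
[-0.41 -0.74 -0.78  1.1   0.08 -0.16]
```

{"method": "carry_out", "body": {"increments": [[0.003, 0, 0.013, 0, 0, 0], [0.006, 0, 0.026, 0, 0, 0], [0.0115, 0, 0.05, 0, 0, 0], [0.0135, 0, 0.054, 0, 0, 0], [0.0155, 0, 0.0585, 0, 0, 0], [0.018, 0, 0.0635, 0, 0, 0], [0.018, 0, 0.0635, 0, 0, 0]]}}

```text
t: 21.98
ee_pos: [0.4477, -0.0915, 0.024]
eef_rot: [0.313, 2.689, -0.069]
ft_force: [-0.5, 0.3, -0.8]
width: -0.0001
finger_force: 0.0
```

```bash
python3 -c "
from h import *
print(tip())
S=grab_frame('scene');print(lidang())
q=np.load('q.npy');print(proj(S,b2w(q,[[-70,0,60],[-80,0,55]])))
"
```

```text
(21.975, array([-71.5,   0.4,  58.5]), [[-0.906, 0.004, 0.423], [0.004, 1.0, -0.002], [-0.423, 0.0, -0.906]], array([-0.56,  0.15, -0.8 ]))
[(193, 198, 0.019), (192, 197, 0.014), (190, 196, 0.008)]
[[305.46955794 193.42731294]
 [308.1500607  197.54307457]]
```

{"method": "carry_out", "body": {"increments": [[0.0012, 0, 0.0036, 0, 0, 0], [0.0024, 0, 0.0072, 0, 0, 0], [0.0036, 0, 0.0107, 0, 0, 0], [0.0048, 0, 0.0143, 0, 0, 0], [0.006, 0, 0.018, 0, 0, 0], [0.0072, 0, 0.0215, 0, 0, 0], [0.0084, 0, 0.025, 0, 0, 0], [0.0095, 0, 0.0286, 0, 0, 0], [0.0095, 0, 0.0286, 0, 0, 0]]}}

```text
t: 23.2
ee_pos: [0.4505, -0.092, -0.0068]
eef_rot: [0.314, 2.69, -0.069]
ft_force: [0.1, 0.6, -0.3]
width: -0.0001
finger_force: 0.0
```

```bash
cat >> h.py <<'E'
def avg(n=6):
    F=[];
    for i in range(n): F.append(tip()[3]); f=grab_frame("scene")
    return np.mean(F,0).round(2), f
E
python3 -c "
from h import *
print(tip()[:2]);print(avg()[0])"
```

```text
(23.2, array([-68.5,   0.5,  27.6]))
[0.11 0.36 0.25]
```

{"method": "carry_out", "body": {"increments": [[-0.0012, 0, -0.0001, 0, 0, 0], [-0.0024, 0, -0.0002, 0, 0, 0], [-0.0036, 0, -0.0004, 0, 0, 0], [-0.0048, 0, -0.0005, 0, 0, 0], [-0.0058, 0, -0.0006, 0, 0, 0], [-0.0058, 0, -0.0006, 0, 0, 0]]}}

```text
t: 24.25
ee_pos: [0.456, -0.0934, -0.0029]
eef_rot: [0.313, 2.689, -0.069]
ft_force: [-1.7, 0.1, -0.9]
width: -0.0002
finger_force: 0.4
```

```bash
python3 -c "
from h import *
print(tip()[:2]);print(avg()[0])"
```

```text
(24.25, array([-62.9,   0.4,  31.5]))
[-1.07  0.1  -0.59]
```

{"method": "carry_out", "body": {"increments": [[-0.0005, 0, 0.0002, 0, 0, 0], [-0.0009, 0, 0.0004, 0, 0, 0], [-0.0009, 0, 0.0004, 0, 0, 0]]}}

```text
t: 24.92
ee_pos: [0.4569, -0.0937, -0.0029]
eef_rot: [0.313, 2.689, -0.069]
ft_force: [-0.5, 0.1, -0.7]
width: -0.0001
finger_force: 0.5
```

```bash
python3 -c "
from h import *
print(tip()[:2]);print(avg()[0])"
```

```text
(24.925, array([-61.9,   0.4,  31.5]))
[-1.13  0.14 -0.56]
```

{"method": "carry_out", "body": {"increments": [[-0.0005, 0, 0.0002, 0, 0, 0], [-0.0009, 0, 0.0004, 0, 0, 0], [-0.0009, 0, 0.0004, 0, 0, 0]]}}

```text
t: 25.6
ee_pos: [0.458, -0.0939, -0.0028]
eef_rot: [0.313, 2.689, -0.07]
ft_force: [-0.8, 0.3, -0.2]
width: -0.0003
finger_force: 0.4
```

```bash
python3 -c "
from h import *
print(tip()[:2]);print(avg()[0])"
```

```text
(25.6, array([-60.8,   0.4,  31.6]))
[-0.73  0.22 -0.22]
```

{"method": "carry_out", "body": {"increments": [[-0.0005, 0, 0.0002, 0, 0, 0], [-0.0009, 0, 0.0004, 0, 0, 0], [-0.0009, 0, 0.0004, 0, 0, 0]]}}

```text
t: 26.28
ee_pos: [0.4589, -0.0941, -0.0028]
eef_rot: [0.313, 2.689, -0.069]
ft_force: [-0.5, 0.4, -0.7]
width: -0.0001
finger_force: 0.5
```

```bash
cat >> h.py <<'E'
def shift(f):
    import pickle
    a=pickle.load(open("d.pkl","rb"))["scene"]["frame"]
    t=a[198:214,268:290]; r=cv2.matchTemplate(f[190:222,260:298],t,cv2.TM_CCOEFF_NORMED)
    i=np.unravel_index(r.argmax(),r.shape)
    def sub(v,k): return (v[k-1]-v[k+1])/(2*(v[k-1]-2*v[k]+v[k+1]))
    return round(i[1]-8+sub(r[i[0]],i[1]),2),round(i[0]-8+sub(r[:,i[1]],i[0]),2),round(float(r.max()),2)
E
python3 -c "
from h import *
print(tip()[:2]);F,f=avg();print(F,shift(f));q=np.load('q.npy')
P=proj({**grab_frame('scene')},b2w(q,[[-38,53,0],[-33,53,0]]));print(P)"
```

```text
(26.275, array([-59.9,   0.4,  31.6]))Traceback (most recent call last):
  File "<string>", line 3, in <module>
    print(tip()[:2]);F,f=avg();print(F,shift(f));q=np.load('q.npy')
                                       ~~~~~^^^
  File "h.py", line 39, in shift
    t=a[198:214,268:290]; r=cv2.matchTemplate(f[190:222,260:298],t,cv2.TM_CCOEFF_NORMED)
                                              ~^^^^^^^^^^^^^^^^^
KeyError: (slice(190, 222, None), slice(260, 298, None))
```

```bash
sed -i 's/return np.mean(F,0).round(2), f/return np.mean(F,0).round(2), f["frame"]/' h.py
python3 -c "
from h import *
print(tip()[:2]);F,f=avg();print(F,shift(f));q=np.load('q.npy')
P=proj(grab_frame('scene'),b2w(q,[[-38,53,0],[-33,53,0]]));print(P)"
```

```text
(26.575, array([-59.9,   0.4,  31.6]))
[-0.91  0.28 -0.52] (np.float64(-0.11), np.float64(0.27), 0.88)
[[277.52851545 212.0222772 ]
 [276.22104411 210.6994807 ]]
```

{"method": "carry_out", "body": {"increments": [[-0.0005, 0, 0.0002, 0, 0, 0], [-0.0009, 0, 0.0004, 0, 0, 0], [-0.0009, 0, 0.0004, 0, 0, 0]]}}

```text
t: 27.3
ee_pos: [0.4591, -0.0941, -0.0035]
eef_rot: [0.314, 2.69, -0.069]
ft_force: [-4.1, 1.2, -0.6]
width: -0.0001
finger_force: 1.6
```

```bash
python3 -c "
from h import *
print(tip()[:2]);F,f=avg();print(F,shift(f))"
```

```text
(27.3, array([-59.6,   0.4,  31. ]))
[-2.67  0.37 -0.67] (np.float64(-0.21), np.float64(0.11), 0.88)
```

{"method": "carry_out", "body": {"increments": [[0.001, 0, -0.0005, 0, 0, 0], [0.005, 0, -0.0023, 0, 0, 0], [0.012, 0, -0.0056, 0, 0, 0], [0.018, 0, -0.0085, 0, 0, 0], [0.012, 0, -0.04, 0, 0, 0], [0.0, 0, -0.08, 0, 0, 0], [-0.002, 0, -0.1, 0, 0, 0], [-0.002, 0, -0.1, 0, 0, 0]]}}

```text
t: 28.6
ee_pos: [0.4217, -0.0857, 0.0916]
eef_rot: [0.313, 2.683, -0.072]
ft_force: [-0.0, -0.1, 0.5]
width: 0.0
finger_force: 0.0
```

```bash
python3 - <<'E'
from h import *
import pickle
print(tip()[:2]);S=grab_frame("scene");w=grab_frame("wrist");q=np.load("q.npy");s=state()
print(shift(S["frame"]),lidang())
M=np.linalg.inv(w["T_tool_cam"]);Rw=R.from_rotvec(s["eef_rot"])
def wp(P):
    c=(M[:3,:3]@(Rw.inv().apply(P-s["ee_pos"])).T).T+M[:3,3]
    return cv2.projectPoints(c.reshape(-1,1,3),np.zeros(3),np.zeros(3),w["mtx"],w["D"])[0][:,0]
np.set_printoptions(linewidth=200)
sat=lambda f: f[...,2].astype(int)-f[...,1]
# profiles of colour along box x line in front of the lid, y=0 & y=25
for y,z in ((0,52),(8,52),(25,52)):
    P=b2w(q,[[x,y,z] for x in range(-80,-38,2)])
    for n,f,uv in(("w",w["frame"],wp(P)),("s",S["frame"],proj(S,P))):
        uv=uv.round().astype(int)
        print(n,y,[tuple(int(c) for c in f[v,u]) if 0<=u<512 and 0<=v<384 else None for u,v in uv])
P=b2w(q,[[-51,y,z] for z in (50,44,38,33,28,20) for y in (-25,-14,-8,0,8,14,25)])
uv=proj(S,P).round().astype(int)
print([tuple(int(c) for c in S["frame"][v,u]) for u,v in uv])
E
```

```text
(28.6, array([-98.2,   0.2, 126. ]))
(np.float64(-0.22), np.float64(0.09), 0.91) [(192, 197, 0.053), (191, 196, 0.048), (191, 195, 0.043)]
w 0 [(174, 169, 191), (207, 202, 216), (182, 178, 194), (171, 170, 195), (92, 96, 181), (114, 114, 221), (174, 171, 200), (171, 169, 196), (137, 139, 164), (139, 141, 157), (138, 142, 158), (136, 141, 159), (142, 146, 173), (140, 144, 186), (130, 142, 181), (99, 104, 172), (65, 70, 183), (74, 82, 207), (76, 82, 224), (91, 101, 246), (99, 106, 250)]
s 0 [(84, 67, 201), (87, 69, 208), (85, 69, 197), (86, 65, 196), (83, 66, 200), (76, 53, 187), (105, 93, 183), (120, 115, 174), (134, 139, 179), (134, 139, 179), (26, 34, 135), (26, 34, 135), (38, 40, 112), (38, 40, 112), (45, 49, 145), (88, 95, 210), (44, 51, 171), (43, 52, 179), (43, 52, 179), (51, 56, 224), (51, 56, 224)]
w 8 [(189, 183, 202), (224, 222, 229), (227, 223, 231), (225, 218, 227), (107, 106, 208), (146, 147, 242), (226, 225, 230), (226, 223, 229), (179, 178, 181), (176, 178, 179), (171, 174, 176), (173, 173, 177), (174, 177, 177), (173, 175, 178), (171, 176, 174), (122, 125, 151), (59, 6
[... 1075 characters left out ...]
), (59, 70, 236)]
[(143, 136, 161), (191, 187, 204), (187, 183, 218), (45, 49, 145), (42, 44, 126), (172, 167, 192), (198, 192, 212), (145, 141, 165), (193, 192, 207), (116, 119, 210), (51, 55, 131), (96, 96, 142), (201, 194, 206), (194, 186, 205), (194, 190, 207), (200, 196, 208), (26, 34, 135), (48, 52, 127), (146, 146, 197), (181, 179, 211), (199, 191, 210), (197, 193, 208), (203, 198, 212), (40, 45, 127), (47, 53, 131), (123, 126, 184), (166, 164, 181), (197, 192, 204), (134, 127, 167), (120, 115, 174), (37, 46, 123), (118, 108, 181), (153, 144, 189), (141, 137, 180), (169, 166, 191), (85, 70, 205), (62, 58, 160), (41, 48, 123), (84, 69, 201), (78, 59, 198), (74, 60, 170), (75, 59, 175)]
```

The force rise marks the clip's stop, and the box has not moved (image shift about 0.2 px). The lid reading changed slightly, so I'll press the frame's front bar once more to be sure it is fully shut.

{"method": "carry_out", "body": {"increments": [[-0.015, 0, 0.01, 0, 0, 0], [-0.032, 0, 0.025, 0, 0, 0], [-0.04, 0, 0.045, 0, 0, 0], [-0.041, 0, 0.065, 0, 0, 0], [-0.041, 0, 0.08, 0, 0, 0], [-0.041, 0, 0.081, 0, 0, 0], [-0.041, 0, 0.081, 0, 0, 0]]}}

```text
t: 29.62
ee_pos: [0.4893, -0.1012, 0.0317]
eef_rot: [0.314, 2.69, -0.069]
ft_force: [0.7, 0.1, 0.3]
width: -0.0002
finger_force: 0.0
```

```bash
python3 -c "
from h import *
print(tip()[:2]);print(lidang())"
```

```text
(29.625, array([-28.7,   0.4,  66.1]))
[(192, 198, 0.019), (191, 196, 0.048), (190, 195, 0.043)]
```

{"method": "carry_out", "body": {"increments": [[0.0008, 0, 0.0018, 0, 0, 0], [0.0017, 0, 0.0036, 0, 0, 0], [0.0021, 0, 0.0045, 0, 0, 0], [0.0021, 0, 0.0045, 0, 0, 0]]}}

```text
t: 30.18
ee_pos: [0.4898, -0.1014, 0.0276]
eef_rot: [0.313, 2.689, -0.07]
ft_force: [0.1, -0.3, -1.1]
width: 0.0002
finger_force: 0.0
```

```bash
python3 -c "
from h import *
print(tip()[:2],avg(3)[0]);print(lidang())"
```

```text
(30.175, array([-28.1,   0.3,  62. ])) [ 0.04  0.06 -1.01]
[(192, 197, 0.053), (191, 197, 0.014), (190, 196, 0.008)]
```

{"method": "carry_out", "body": {"increments": [[0.0004, 0, 0.0009, 0, 0, 0], [0.0008, 0, 0.0018, 0, 0, 0], [0.0008, 0, 0.0018, 0, 0, 0]]}}

```text
t: 30.75
ee_pos: [0.4898, -0.1014, 0.0254]
eef_rot: [0.313, 2.689, -0.069]
ft_force: [-0.6, -0.6, 0.0]
width: -0.0
finger_force: 0.0
```

```bash
python3 -c "
from h import *
print(tip()[:2],avg(3)[0]);print(lidang())"
```

```text
(30.75, array([-28.2,   0.3,  59.9])) [-0.27 -0.43 -0.09]
[(192, 198, 0.019), (191, 196, 0.048), (190, 195, 0.043)]
```

{"method": "carry_out", "body": {"increments": [[0.0004, 0, 0.0009, 0, 0, 0], [0.0004, 0, 0.0009, 0, 0, 0]]}}

```text
t: 31.2
ee_pos: [0.4899, -0.1014, 0.0245]
eef_rot: [0.313, 2.689, -0.069]
ft_force: [-0.4, 0.2, -0.4]
width: -0.0001
finger_force: 0.0
```

{"method": "carry_out", "body": {"increments": [[0.0004, 0, 0.0009, 0, 0, 0], [0.0004, 0, 0.0009, 0, 0, 0]]}}

```text
t: 31.45
ee_pos: [0.4901, -0.1016, 0.024]
eef_rot: [0.313, 2.688, -0.07]
ft_force: [-1.1, 1.0, 1.0]
width: 0.0002
finger_force: 0.8
```

{"method": "carry_out", "body": {"increments": [[0.0004, 0, 0.0009, 0, 0, 0], [0.0004, 0, 0.0009, 0, 0, 0]]}}

```text
t: 31.7
ee_pos: [0.4903, -0.1016, 0.0237]
eef_rot: [0.313, 2.688, -0.07]
ft_force: [-5.1, 2.1, 6.3]
width: -0.0001
finger_force: 3.0
```

{"method": "carry_out", "body": {"increments": [[-0.0013, 0, -0.0027, 0, 0, 0], [-0.006, 0, -0.013, 0, 0, 0], [-0.017, 0, -0.036, 0, 0, 0], [-0.01, 0, -0.065, 0, 0, 0], [0.0, 0, -0.09, 0, 0, 0], [0.02, 0, -0.11, 0, 0, 0], [0.02, 0, -0.11, 0, 0, 0], [0.02, 0, -0.11, 0, 0, 0]]}}

```text
t: 32.7
ee_pos: [0.4276, -0.0868, 0.1142]
eef_rot: [0.313, 2.688, -0.07]
ft_force: [-0.1, 0.2, -0.2]
width: -0.0002
finger_force: 0.0
```

```bash
python3 - <<'E'
from h import *
print(tip()[:2]);s=state();w=grab_frame("wrist");S=grab_frame("scene");q=np.load("q.npy")
print(shift(S["frame"]),lidang())
M=np.linalg.inv(w["T_tool_cam"]);Rw=R.from_rotvec(s["eef_rot"])
def wp(P):
    c=(M[:3,:3]@(Rw.inv().apply(P-s["ee_pos"])).T).T+M[:3,3]
    return cv2.projectPoints(c.reshape(-1,1,3),np.zeros(3),np.zeros(3),w["mtx"],w["D"])[0][:,0]
for n,P in dict(lidcorn=[[-44,60,55],[-44,-60,55]],hinge=[-47,0,52],tip0=[[-51,-16,31],[-51,16,31]],out=[[-69,-16,52],[-69,16,52]],half=[[-63,-16,36],[-63,16,36]],finbox0=[[-63,0,31],[-63,0,52]],tubbot=[[-38,-53,0],[-38,53,0]]).items():
    print(n,"w",wp(b2w(q,P)).round(0).tolist(),"s",proj(S,b2w(q,P)).round(0).tolist())
def asc(f,x0,x1,y0,y1,st):
    for y in range(y0,y1,st):
        print(y,"".join("#" if (r-g>45 and g>=b-3) else "t" if r-g>60 else "w" if g>150 else "." for b,g,r in f[y,x0:x1:st].astype(int)))
u=wp(b2w(q,[-51,0,40]))[0].astype(int);v=proj(S,b2w(q,[-51,0,40]))[0].astype(int);print(u,v)
asc(w["frame"],max(0,u[0]-70),min(512,u[0]+70),max(0,u[1]-50),min(384,u[1]+60),2)
asc(S["frame"],v[0]-28,v[0]+22,v[1]-16,v[1]+20,1)
E
```

```text
(32.7, array([-92.1,   0.4, 148.6]))
(np.float64(-0.22), np.float64(0.1), 0.86) [(192, 197, 0.053), (191, 196, 0.048), (190, 196, 0.008)]
lidcorn w [[328.0, 193.0], [174.0, 194.0]] s [[278.0, 200.0], [317.0, 177.0]]
hinge w [[251.0, 188.0]] s [[299.0, 190.0]]
tip0 w [[232.0, 168.0], [270.0, 168.0]] s [[304.0, 194.0], [294.0, 200.0]]
out w [[229.0, 165.0], [272.0, 165.0]] s [[310.0, 192.0], [300.0, 199.0]]
half w [[231.0, 159.0], [271.0, 159.0]] s [[308.0, 195.0], [297.0, 202.0]]
finbox0 w [[251.0, 156.0], [251.0, 172.0]] s [[303.0, 200.0], [303.0, 194.0]]
tubbot w [[194.0, 159.0], [309.0, 158.0]] s [[312.0, 192.0], [278.0, 212.0]]
[250 174] [299 194]
124 tttttttttttttttttttttttttttttttttttttttttttttttttttttttttttttttttttttt
126 tttttttttttttttttttttttttttttttttttttttttttttttttttttttttttttttttttttt
128 tttttttttttttttttttttttttttttttttttttttttttttttttttttttttttttttttttttt
130 tttttttttttttttttttttttttttttttttttttttttttttttttttttttttttttttttttttt
132 tttttttttttttttttttttttttttttttttttttttttttttttttttttttttttttttttttttt
134 tttttttttttttttttttttttttttttttttttttttttttttttttttttttttttttt
[... 4963 characters left out ...]
wwwwwwwwwwwwwttttttttttttttttttttttttttt
202 www....wwwwwwwwwwwwww..ttttttttttttttttttttttttttt
203 ww....wwwwwwwwwwwww.tttttttttttttttttttttttttttttt
204 .w...wwwwwwwwwwwww.ttttttttttttttttttttttttttttttt
205 ...wwwwwwwwwwwww.ttttttttttttttttttttttttttttttttt
206 tt.wwwwwwwwwww..tttttt#ttttttttttttttttttttttttttt
207 tt#.wwwwwwww..tttttttt##tttttttttttttttttttttttttt
208 tttt.wwwwww.tttttttttttttttttttttttttttttttttttttt
209 tt#t..www..tt#tttttttttttttttttttttttt#ttttttttttt
210 tttttt..tttttttttttttttttttttttttttttt#ttttttttttt
211 tttttttttttttttttttttttttttttttttttttttttttttttttt
212 tttttttttttttttttttttttttttttttttttttttttttttttttt
213 tttttttttttttttttttttttttttttttttttttttttttttttttt
```

```bash
python3 -c "
from h import *
print(finish_job())"
```

```text
the job is handed in; nothing more can be done
None
```

The job is handed in: the lid is shut and the red clip is folded flat against the box front, both pressed until they met a firm stop. The box stayed in place in the camera image. I saw no contact with the pot, pen, dibber or packet, though I did not recheck their positions at the end.

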